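# Set the power sensor in the dark fixture and close its cover

### The job

Stand the black power sensor puck upright between the four pins of the dark fixture, under its raised cover, and let go of it. Then lower the cover slowly and gently until it really bears on the rubber stop screw, without ramming it, and leave it resting there. Leave the other things on the table where they are.

Things in the scene. Friction and masses are not known exactly. Their poses are not given: they have to be found in the camera images.
- sensor: Optical power sensor: matt black round puck, 48 mm diameter, 26 mm tall, 0.16 kg, standing upright on the table. Origin: centre of its underside; z up. It may be gripped across its sides at any yaw.
- fixture: Dark fixture, fixed: aluminium base plate 10 mm thick with two 65 mm posts that carry the hinge of a dark steel cover. Origin: on the table, straight below the middle of the hinge axis; x from the nest towards the hinge, y along the hinge, z up. Yaw -1.57 +/- 0.25 rad: x points to the robot's right, y away from it. Base: x -151 to +19 mm, y -88 to +88 mm.
- nest (a point): Where the sensor belongs: point on top of the base plate (10 mm above the table), at x = -78 mm in the fixture, axes as the fixture's. Four round-topped pins, 6 mm thick and 6 mm high, stand on a 30 mm radius at 37 degrees either side of +x and -x; the sensor has 3 mm play between them. Up to 55 mm to its sides (+y, -y) nothing stands.
- hinge_axis (a point): Middle of the cover's hinge axis, 55 mm above the table, along the fixture's y. The cover: 6 mm plate centred on this axis, 160 mm wide, 12 to 130 mm out from it, plus a pull handle to 186 mm. It closes onto the rubber tip (15 mm wide) of a stop screw at x -118, y +70 mm in the fixture, set to an unknown height each time, 47 to 57 mm above the table: feel for it. The rubber gives 1 mm per 5 N.
- cover_hinge (a joint): Cover's opening angle, rad: 0 level, positive raised, 1.0 the most. Starts at 0.9 to 1.0 and overhangs the nest: a tool pointing straight down there would hit it; one leaning 40 degrees away from the hinge (to the left) runs parallel to it. The hinge is stiff: the cover stays where it is left, does not sink by itself; 1 to 3 N at the handle move it. It meets the stop at -0.05 to +0.05.
- handle_bar (a point): Middle of the handle's bar at the cover's free end, 180 mm from the hinge axis, moving with the cover: round steel bar 12 mm thick, 100 mm long, along the fixture's y, joined to the plate by two 9 mm rods at its ends; 44 mm of free space between bar and plate edge. A light pinch lets it turn between the fingers.
- clear_bush: Bystander: small clear plastic ring, 26 mm diameter, 12 mm high, near the sensor.
- coupler: Bystander: black lead coupler, a 42 mm long, 12 mm thick sleeve lying beyond the fixture.
- base_clamp: Bystander: grey slotted table clamp, 75 x 26 x 17 mm, lying right of the fixture, behind its hinge.
- dish: Bystander: shallow dish, 60 mm diameter, 12 mm high, with two cells.
- filter: Bystander: square black filter frame, 50 x 50 x 9 mm.
- dropper: Bystander: amber dropper bottle, 32 mm diameter, 105 mm tall.
- post: Bystander: grey post holder, 25 x 41 x 95 mm, standing at the right.
Things that resemble listed ones, but are neither listed nor needed, are in the scene too. Leave any brown or pink look-alike of the sensor alone.

How it is judged:
By the outcome, as a careful person would: the job done as asked, in the order asked, and still so for the second after the job is handed in, with the robot touching nothing.
It also fails if it takes over 72 s, if anything falls off the work surface, if the arm or the gripper's body presses on something with over 40 N, if the wrist force passes 120 N, or if a joint passes its speed limit or range.

### The arm

A 6-joint arm with a two-finger parallel gripper is mounted at the origin on a cart in front of the work surface, level with it; the furniture and walls round the work are solid. World frame = base frame: x ahead of the robot, y to its left, z up, the work surface at z = 0. Lengths are in mm, angles in rad, forces in N, time in s.
With the tool pointing down it reaches from about 350 to 775 mm from the base axis. Payload 7.3 kg.
Tool frame: the origin (TCP) lies between the finger pads; the fingertips stand 22 mm ahead of it and the grasp point (between the pads) lies 3 mm ahead of it; z points along the fingers, y is the line along which they close (so a half turn about z gives the same grasp; the last joint's range is limited). The gripper opens to 92 mm and grips with 3 to 60 N. Pads are 19 mm wide; open, the fingers measure 130 mm over their backs; the gripper's body (75 mm by 190 mm) begins 47 mm behind the grasp point.
Start: joints at [-1.38, 0.342, 1.524, -0, 1.275, -0.146], TCP at [173.518, -495.514, 248.741] pointing down, gripper open.
Joint ranges: [-2.53, 2.53], [-0.77, 2.02], [0.04, 2.7], [-1, 4.14], [0.28, 2.66], [-3.11, 3.11]. Speed limits (rad/s): [2.57, 2.57, 3.14, 3.14, 3.14, 3.14].

### API

Orientations are given as [roll, pitch, yaw] about the fixed x, y, z axes, in that order (R = Rz(yaw) Ry(pitch) Rx(roll)).
In Python, from plant import get_obs, capture, close_job gives the robot as it stands.
- The arm moves only by the shell command python3 -m inch 'ROWS'. ROWS is JSON, one flat list of numbers, 7 for each row, row after row: the turn, a rotation vector about the tool's x, y, z scaled (see below), then the shift along the tool's x, y, z scaled (see below), then the closure, from -1 (fully open) to 1 (shut). In form: [ax, ay, az, tx, ty, tz, gripper, ax, ay, az, tx, ty, tz, gripper, ...]. A call has 1 to 10 rows; each row shifts and turns the commanded pose from where the row before left it, along the tool's axes as they then stand; what a row does not reach is not made up. The controller multiplies each number of a shift by 0.8 m and each number of a turn by 1.5 rad. A row lasts 1/12 s, in which the tool goes at most 41.7 mm and 7.16 degrees, less where a joint would pass 70% of its speed; a pose out of reach is approached as far as the arm can. A call with a number of a shift or a turn outside -1 to 1 is refused whole. A call with a gripper value outside its range is refused whole. The fingers move at their own pace and stop on an object; the grip force is fixed at half the most. Time passes only in rows, so rows that do not move let the fingers close. It gives the time, the measured TCP pose, the force, the opening and the grip force at its end, in the units of the state.
- get_obs(): the state, without advancing time (a new reading comes with each control period).
- capture(name): name is "scene" or "top" or "wrist"; returns a dict with "image" (420x560x3 uint8, red, green, blue), "mtx" (3x3 intrinsics, pixels), "distortion" ([k1, k2, p1, p2, k3] as OpenCV has them; the pictures are not rectified), "pose" (4x4, takes a point from camera to world coordinates). Camera axes: x right, y up, looking along -z (the intrinsics and any distortion apply to the point x, -y, -z); pixel columns grow to the right and rows downward; lengths in mm; the calibration is good to about 2 mm. A picture is of the moment at which its call begins. There is no depth.
- close_job(): hands the job in; it is judged then, once.
The state is a dict: "time": time; "joint_positions": joint angles; "dq": joint speeds; "tau": joint torques, N m; "tool_pos": TCP position; "tcp_rot": TCP orientation; "contact_force": force on the tool from outside, world axes, zero at the start; "moment": the same for the moment, N m; "grip_width": finger opening in mm; "finger_force": force on a finger pad.
Only numpy, scipy, OpenCV 4.12 (cv2) and the standard library are available. Lean on these libraries where they do the work, as an engineer would, in place of code of your own. Each camera call takes 0.05 s, during which the arm holds its last target. There are 200 camera calls.

## Working session

There is one attempt and no reset: what is moved stays moved. The work goes in short steps, Python scripts to look and compute and a shell command to move; the robot and the scene stay as the last step left them, time stands still between calls to the robot, and variables do not carry over. Pictures are saved under pics/ and viewed, at most 10 in all, crops included, and the job is handed in when it is done.

```bash
ls; mkdir -p pics; python3 - <<'E'
from plant import get_obs, capture
import cv2
print(get_obs())
for n in("scene","top"):
    c=capture(n); cv2.imwrite(f"pics/{n}0.png",c["image"][:,:,::-1]); print(n,c["mtx"],c["distortion"],c["pose"])
E
```

```text
pics
{'time': 0.0, 'joint_positions': array([-1.38001356e+00,  3.42726698e-01,  1.52503089e+00,  1.05855717e-05,
        1.27539893e+00, -1.46002513e-01]), 'dq': array([-9.22253560e-04, -2.15552105e-04,  1.25570972e-03,  4.85824912e-04,
       -6.02192225e-06, -1.11351056e-03]), 'tau': array([-8.68877196e-04, -4.31240416e+01, -2.44220889e+01,  7.16661592e-02,
        5.59264678e-02, -1.03914604e-04]), 'tool_pos': array([ 173.43855942, -495.12176855,  248.038036  ]), 'tcp_rot': array([-3.14004690e+00, -2.37532319e-04,  3.36782002e-01]), 'contact_force': array([-0.25435109, -0.52156329,  0.21466073]), 'moment': array([ 0.00625105, -0.0086863 , -0.02782478]), 'finger_force': 0.0, 'grip_width': 91.61231940137246}
scene [[407.30754603   0.         281.56619252]
 [  0.         407.30754603 207.0459257 ]
 [  0.           0.           1.        ]] [-0.1060677  0.         0.         0.         0.       ] [[-4.42465465e-01  4.02841874e-01 -8.01213290e-01 -5.32437383e+02]
 [-8.96744311e-01 -2.07316607e-01  3.90985249e-01  5.60319034e+02]
 [-8.59959016e-03  8.91480930e-01  4.52976598e-01  6.86029237e+02]
 [ 0.00000000e+00  0.00000000e+00  0.00000000e+00  1.00000000e+00]]
top [[390.62564123   0.         280.34663571]
 [  0.         390.62564123 206.99675734]
 [  0.           0.           1.        ]] [-0.06960083  0.          0.          0.          0.        ] [[-1.19419873e-02  9.96332198e-01 -8.47321702e-02  4.48946819e+02]
 [-9.99913071e-01 -1.14251904e-02  6.58149220e-03  3.21723325e+01]
 [ 5.58927140e-03  8.48034006e-02  9.96382027e-01  1.16499208e+03]
 [ 0.00000000e+00  0.00000000e+00  0.00000000e+00  1.00000000e+00]]
```

View pics/scene0.png

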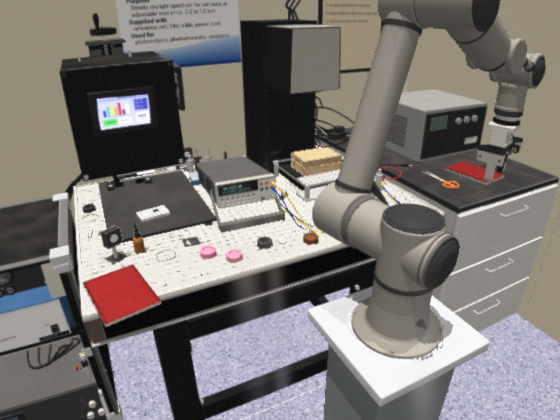

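View pics/top0.png

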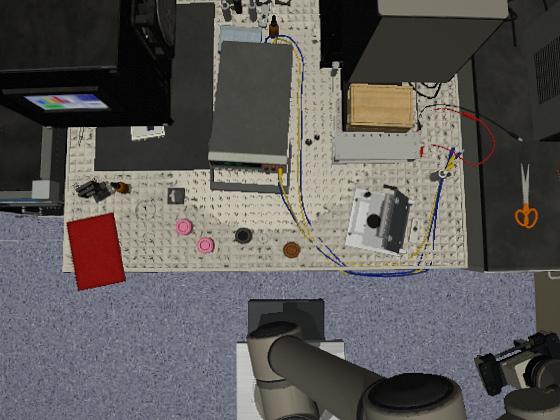

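The top view shows a black puck at (243,235), pink ones at (183,227) and (205,245), a brown one at (291,250), and the fixture around (378,218). I'll enlarge the region holding the puck and the fixture.

```bash
python3 - <<'E'
import cv2
i=cv2.imread("pics/top0.png")[170:280,220:430]
cv2.imwrite("pics/crop1.png",cv2.resize(i,None,fx=3.8,fy=3.8,interpolation=cv2.INTER_CUBIC))
E
```

```text
(no output)
```

View pics/crop1.png

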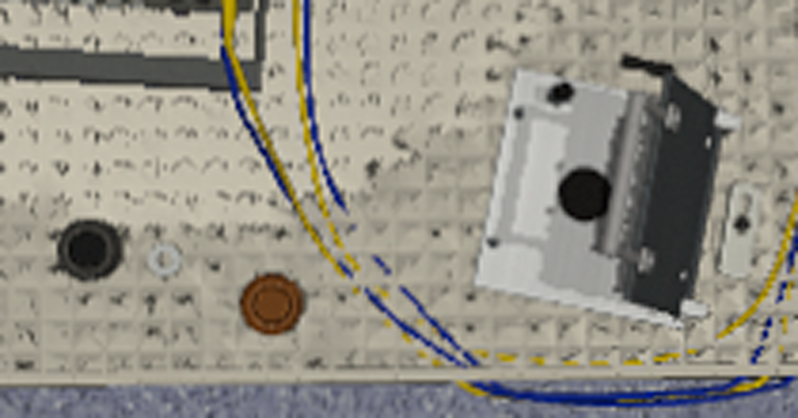

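The crop shows the black puck with a rim at (90,250), the clear bush to its right at (165,262) and a brown look-alike at (272,303). The pink ones lie further left. The black one is the only matt black puck and has the bush next to it, so it is the sensor. Left base corners of the fixture are at (518,70) and (476,287), the stop screw is at (560,92), and the disc at the nest is at (585,195).

```bash
cat > h.py <<'E'
import numpy as np, cv2
from scipy.spatial.transform import Rotation as R
def ray(c,px,z):
    u=cv2.undistortPoints(np.array([[px]],float),c["mtx"],np.array(c["distortion"]))[0,0]
    P=np.array(c["pose"]); d=P[:3,:3]@[u[0],-u[1],-1]; o=P[:3,3]
    return o+d*(z-o[2])/d[2]
def proj(c,p):
    P=np.array(c["pose"]); q=P[:3,:3].T@(np.atleast_2d(p)-P[:3,3]).T; q=np.diag([1,-1,-1])@q
    return cv2.projectPoints(q.T.reshape(-1,1,3).astype(float),np.zeros(3),np.zeros(3),c["mtx"],np.array(c["distortion"]))[0][:,0]
E
python3 - <<'E'
from h import *
from plant import capture
c=capture("top")
f=lambda a,b:(220+(a+.5)/3.8-.5,170+(b+.5)/3.8-.5)
for n,p,z in(("sensor",(90,250),26),("LT",(518,70),10),("LB",(476,287),10),("stop",(560,92),52),("disc",(585,195),10),("RB",(680,325),10),("postT",(728,118),65),("postB",(693,310),65),("brown",(272,303),26),("bush",(165,262),12)):
    print(n,ray(c,f(*p),z).round(1))
E
```

```text
sensor [464.  133.4  26. ]
LT [ 601.4 -202.3   10. ]
LB [ 431.9 -164.7   10. ]
stop [ 578.8 -225.3   52. ]
disc [ 502.3 -252.3   10. ]
RB [ 399.9 -324.1   10. ]
postT [ 556.3 -349.3   65. ]
postB [ 413.2 -317.4   65. ]
brown [422.   -5.4  26. ]
bush [454.3  76.6  12. ]
```

```bash
cat >> h.py <<'E'
YAW=-1.785
def ori(lean,yaw=YAW):   # tool y = fixture +y, tool z = down leaning towards +xf
    return R.from_euler('z',yaw+np.pi)*R.from_euler('x',np.pi)*R.from_euler('y',-lean)
def plan(pos=None,rot=None,frac=0.85):
    from plant import get_obs
    o=get_obs(); p=o["tool_pos"]; Q=R.from_euler('xyz',o["tcp_rot"])
    if pos is not None:
        s=Q.inv().apply(np.array(pos)-p); n=int(np.ceil(np.linalg.norm(s)/41.7/frac)); print("shift/row",(s/800/max(n,1)).round(4),"rows",n,"total",(s/800).round(4))
    if rot is not None:
        t=(Q.inv()*rot).as_rotvec(); n=int(np.ceil(np.degrees(np.linalg.norm(t))/7.16/frac)); print("turn/row",(t/1.5/max(n,1)).round(4),"rows",n,"total",(t/1.5).round(4))
    print("at",p.round(1),Q.as_rotvec().round(3),"q",o["joint_positions"].round(2),"F",o["contact_force"].round(1),"w",round(o["grip_width"],1),"t",o["time"])
E
python3 -c "
from h import *
plan([400,-150,270],ori(0))"
```

```text
shift/row [ 0.0342 -0.0261 -0.0022] rows 12 total [ 0.4099 -0.3138 -0.0268]
turn/row [-0.0001 -0.     -0.068 ] rows 10 total [-6.000e-04 -5.000e-04 -6.799e-01]
at [ 173.5 -495.2  248.2] [-3.096 -0.526  0.   ] q [-1.38  0.34  1.52 -0.    1.28 -0.15] F [ 0.8  0.1 -0.2] w 91.4 t 0.15
```

```bash
python3 -m inch '[0,0,0,0.041,-0.0314,-0.0027,-1,0,0,0,0.041,-0.0314,-0.0027,-1,0,0,0,0.041,-0.0314,-0.0027,-1,0,0,0,0.041,-0.0314,-0.0027,-1,0,0,0,0.041,-0.0314,-0.0027,-1,0,0,0,0.041,-0.0314,-0.0027,-1,0,0,0,0.041,-0.0314,-0.0027,-1,0,0,0,0.041,-0.0314,-0.0027,-1,0,0,0,0.041,-0.0314,-0.0027,-1,0,0,0,0.041,-0.0314,-0.0027,-1]'
python3 -m inch '[0,0,-0.068,0,0,0,-1,0,0,-0.068,0,0,0,-1,0,0,-0.068,0,0,0,-1,0,0,-0.068,0,0,0,-1,0,0,-0.068,0,0,0,-1,0,0,-0.068,0,0,0,-1,0,0,-0.068,0,0,0,-1,0,0,-0.068,0,0,0,-1,0,0,-0.068,0,0,0,-1,0,0,-0.068,0,0,0,-1]'
python3 -c "
from h import *
plan([464,150,240],ori(0.56))"
```

```text
time: 0.98
tool_pos: [400.6, -148.1, 270.5]
tcp_rot: [3.141, -0.0, 0.337]
contact_force: [0.5, -1.4, 0.2]
grip_width: 92.0
finger_force: 0.0
time: 1.82
tool_pos: [399.9, -149.9, 270.1]
tcp_rot: [-3.141, -0.0, 1.362]
contact_force: [-0.4, -0.0, 0.0]
grip_width: 91.8
finger_force: 0.0
shift/row [0.0426 0.0001 0.0042] rows 9 total [0.3834 0.0006 0.0377]
turn/row [ 0.0001 -0.0622  0.0006] rows 6 total [ 0.0007 -0.3734  0.0035]
at [ 399.9 -149.9  270.1] [-2.441 -1.977  0.   ] q [-0.54  0.14  1.73 -0.    1.27 -0.33] F [-0.4 -0.   0. ] w 91.8 t 1.8167
```

```bash
python3 -m inch '[0,0,0,0.0426,0,0.0042,-1,0,0,0,0.0426,0,0.0042,-1,0,0,0,0.0426,0,0.0042,-1,0,0,0,0.0426,0,0.0042,-1,0,0,0,0.0426,0,0.0042,-1,0,0,0,0.0426,0,0.0042,-1,0,0,0,0.0426,0,0.0042,-1,0,0,0,0.0426,0,0.0042,-1,0,0,0,0.0426,0,0.0042,-1]'
python3 -m inch '[0,-0.0622,0,0,0,0,-1,0,-0.0622,0,0,0,0,-1,0,-0.0622,0,0,0,0,-1,0,-0.0622,0,0,0,0,-1,0,-0.0622,0,0,0,0,-1,0,-0.0622,0,0,0,0,-1,0,0,0,0,0,0,-1]'
python3 - <<'E'
from h import *
from plant import capture
c=capture("wrist"); cv2.imwrite("pics/w1.png",c["image"][:,:,::-1]); np.savez("w1.npz",**c)
print(np.array(c["pose"]).round(2)); plan([464,150,240],ori(.56))
print(proj(c,[[464,133,26],[464,133,0]]))
E
```

```text
time: 2.57
tool_pos: [465.1, 151.5, 239.7]
tcp_rot: [-3.141, 0.0, 1.357]
contact_force: [1.3, 0.7, -0.8]
grip_width: 91.8
finger_force: 0.0
time: 3.15
tool_pos: [464.8, 151.2, 237.9]
tcp_rot: [-3.138, 0.565, 1.362]
contact_force: [-1.0, -0.7, -0.2]
grip_width: 91.6
finger_force: 0.0
[[ 9.8000e-01  1.3000e-01  1.6000e-01  4.9522e+02]
 [-2.1000e-01  6.3000e-01  7.5000e-01  2.9158e+02]
 [-0.0000e+00 -7.7000e-01  6.4000e-01  3.0836e+02]
 [ 0.0000e+00  0.0000e+00  0.0000e+00  1.0000e+00]]
shift/row [-0.0022 -0.0009 -0.0011] rows 1 total [-0.0022 -0.0009 -0.0011]
turn/row [-0.0007  0.0002  0.0026] rows 1 total [-0.0007  0.0002  0.0026]
at [464.9 150.9 238.3] [ 2.12   1.715 -0.613] q [ 0.42  0.5   1.44 -0.44  1.56  0.71] F [ 0.6  0.6 -0. ] w 91.7 t 3.2
[[281.19886279  95.34815362]
 [281.08568143  82.60432347]]
```

View pics/w1.png

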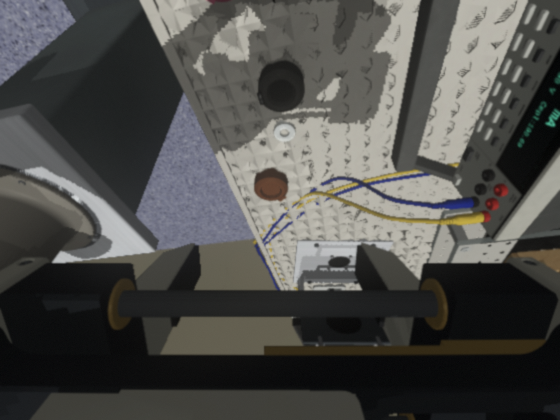

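The puck is at about (281,87) in the wrist view, spanning 258–303 by 61–112. The bush is at (284,132) and the brown look-alike at (271,185). The puck sits within 3 px of where the top view predicted it.

```bash
python3 - <<'E'
from h import *
c=np.load("w1.npz"); print(ray(c,(280.7,87),13))
s=ray(c,(280.7,87),13)[:2]
xf=np.array([np.cos(YAW),np.sin(YAW),0]); z=np.array([0,0,1])
L=.56; a=np.sin(L)*xf-np.cos(L)*z
g=np.array([*s,0])-6*xf+24*z; tcp=g-3*a
print("pick tcp",tcp); plan(tcp+[0,0,60],ori(L))
o=R.from_euler('xyz',[-3.138,.565,1.362]);print("down in tool",(ori(L).inv().apply([0,0,-1])).round(3))
# base corners in wrist view
E
```

```text
[463.95357911 135.06190351  13.        ]
pick tcp [465.56773706 142.48191876  26.54176533]
shift/row [0.0185 0.0007 0.0332] rows 5 total [0.0923 0.0035 0.1661]
turn/row [-0.0007  0.0002  0.0026] rows 1 total [-0.0007  0.0002  0.0026]
at [464.9 150.9 238.3] [ 2.12   1.715 -0.613] q [ 0.42  0.5   1.44 -0.44  1.56  0.71] F [ 0.6  0.6 -0. ] w 91.7 t 3.2
down in tool [ 0.531 -0.     0.847]
```

```bash
python3 -m inch '[0,0,0.0026,0.0185,0.0007,0.0332,-1,0,0,0,0.0185,0.0007,0.0332,-1,0,0,0,0.0185,0.0007,0.0332,-1,0,0,0,0.0185,0.0007,0.0332,-1,0,0,0,0.0185,0.0007,0.0332,-1,0,0,0,0,0,0,-1]'
python3 -m inch '[0,0,0,0.008,0,0.0127,-1,0,0,0,0.008,0,0.0127,-1,0,0,0,0.008,0,0.0127,-1,0,0,0,0.008,0,0.0127,-1,0,0,0,0,0,0,-1,0,0,0,0,0,0,-1]'
python3 - <<'E'
from h import *
plan([465.5,142,26.5],ori(.56))
E
```

```text
time: 3.7
tool_pos: [463.9, 139.7, 84.2]
tcp_rot: [-3.135, 0.561, 1.355]
contact_force: [-1.7, -0.4, 0.5]
grip_width: 91.8
finger_force: 0.0
time: 4.2
tool_pos: [466.5, 141.5, 39.9]
tcp_rot: [3.14, 0.56, 1.353]
contact_force: [0.5, -0.6, 0.3]
grip_width: 91.8
finger_force: 0.0
shift/row [ 0.0092 -0.0013  0.014 ] rows 1 total [ 0.0092 -0.0013  0.014 ]
turn/row [-0.0002  0.0003 -0.0021] rows 1 total [-0.0002  0.0003 -0.0021]
at [466.5 141.5  39.9] [ 2.124  1.706 -0.61 ] q [ 0.4   0.75  1.62 -0.49  1.17  0.9 ] F [ 0.5 -0.6  0.3] w 91.8 t 4.2
```

```bash
python3 -m inch '[0,0,-0.002,0.0046,-0.0006,0.007,-1,0,0,0,0.0046,-0.0006,0.007,-1,0,0,0,0,0,0,-1,0,0,0,0,0,0,1,0,0,0,0,0,0,1,0,0,0,0,0,0,1,0,0,0,0,0,0,1,0,0,0,0,0,0,1,0,0,0,0,0,0,1,0,0,0,0,0,0,1]'
python3 -m inch '[0,0,0,0,0,0,1,0,0,0,0,0,0,1,0,0,0,0,0,0,1]'
python3 -c "
from h import *
plan([465.5,142,26.5],ori(.56))"
```

```text
time: 5.03
tool_pos: [465.8, 142.0, 26.9]
tcp_rot: [3.141, 0.56, 1.356]
contact_force: [-0.2, -0.3, -1.4]
grip_width: 50.2
finger_force: 0.0
time: 5.28
tool_pos: [465.8, 141.9, 26.9]
tcp_rot: [3.141, 0.56, 1.356]
contact_force: [-0.4, -0.2, 0.2]
grip_width: 46.5
finger_force: 30.0
shift/row [ 0.0002 -0.0004  0.0004] rows 1 total [ 0.0002 -0.0004  0.0004]
turn/row [ 0.0001 -0.     -0.0005] rows 1 total [ 0.0001 -0.     -0.0005]
at [465.8 141.9  26.9] [ 2.123  1.709 -0.61 ] q [ 0.4   0.77  1.63 -0.5   1.15  0.92] F [-0.4 -0.2  0.2] w 46.5 t 5.2833
```

```bash
python3 -m inch '[0,0,0,-0.01,0,-0.0159,1,0,0,0,-0.02,0,-0.0318,1,0,0,0,-0.02,0,-0.0318,1,0,0,0,-0.02,0,-0.0318,1,0,0,0,-0.02,0,-0.0318,1,0,0,0,0,0,0,1]'
python3 - <<'E'
from h import *
xf=np.array([np.cos(YAW),np.sin(YAW),0]); z=np.array([0,0,1]);L=.56; a=np.sin(L)*xf-np.cos(L)*z
O=np.array([485,-330,0]); nest=O-78*xf; print("nest",nest)
place=np.array([465.8,141.9,26.9])+ (nest-[464,134.5,0])+[0,0,10.5]; print("place",place)
plan(place-120*a,ori(L))
E
```

```text
time: 5.78
tool_pos: [467.8, 142.6, 167.0]
tcp_rot: [3.132, 0.555, 1.351]
contact_force: [1.8, 0.4, -1.7]
grip_width: 46.9
finger_force: 30.0
nest [ 501.58041072 -253.78261366    0.        ]
place [ 503.38041072 -246.38261366   37.4       ]
shift/row [-0.0309  0.0147  0.0234] rows 10 total [-0.3089  0.1466  0.2341]
turn/row [ 0.0046 -0.0032 -0.0031] rows 1 total [ 0.0046 -0.0032 -0.0031]
at [467.8 142.6 167. ] [ 2.124  1.707 -0.598] q [ 0.4   0.56  1.54 -0.46  1.4   0.78] F [ 1.8  0.4 -1.7] w 46.9 t 5.7833
```

```bash
python3 -m inch '[0,0,0,-0.0309,0.0147,0.0234,1,0,0,0,-0.0309,0.0147,0.0234,1,0,0,0,-0.0309,0.0147,0.0234,1,0,0,0,-0.0309,0.0147,0.0234,1,0,0,0,-0.0309,0.0147,0.0234,1,0,0,0,-0.0309,0.0147,0.0234,1,0,0,0,-0.0309,0.0147,0.0234,1,0,0,0,-0.0309,0.0147,0.0234,1,0,0,0,-0.0309,0.0147,0.0234,1,0,0,0,-0.0309,0.0147,0.0234,1]'
python3 -m inch '[0,0,0,0,0,0,1,0,0,0,0,0,0,1]'
python3 - <<'E'
from h import *
from plant import capture
c=capture("wrist"); cv2.imwrite("pics/w2.png",c["image"][:,:,::-1]); np.savez("w2.npz",**c)
xf=np.array([np.cos(YAW),np.sin(YAW),0]);yf=np.array([-xf[1],xf[0],0]); z=np.array([0,0,1]);L=.56; a=np.sin(L)*xf-np.cos(L)*z
O=np.array([485,-330,0])
plan(np.array([503.4,-246.4,37.4])-120*a,ori(L))
for n,x,y,h in(("corner+",-151,88,10),("corner-",-151,-88,10),("stop",-118,70,52),("nest",-78,0,10),("pins",-102,18,16),("",-102,-18,16),("",-54,18,16),("",-54,-18,16)):
    print(n,proj(c,O+x*xf+y*yf+h*z).round(1))
E
```

```text
time: 6.62
tool_pos: [514.3, -186.5, 133.6]
tcp_rot: [-3.14, 0.559, 1.357]
contact_force: [1.1, 1.7, -1.3]
grip_width: 46.9
finger_force: 30.0
time: 6.78
tool_pos: [513.8, -186.4, 133.6]
tcp_rot: [-3.14, 0.559, 1.353]
contact_force: [-0.3, 0.8, -2.8]
grip_width: 47.0
finger_force: 30.0
shift/row [-0.0017  0.0033 -0.0067] rows 1 total [-0.0017  0.0033 -0.0067]
turn/row [-0.0015 -0.0006 -0.001 ] rows 1 total [-0.0015 -0.0006 -0.001 ]
at [ 514.  -185.2  133.8] [ 2.125  1.709 -0.611] q [-0.2   0.56  1.66 -0.66  1.04  0.4 ] F [ 0.2  0.6 -2.5] w 47.1 t 6.8333
corner+ [[394.1 129.3]]
corner- [[167.6 130.1]]
stop [[371.9 198.1]]
nest [[280.4 193.3]]
pins [[300.8 179.9]]
 [[260.3 180. ]]
 [[298.2 213.8]]
 [[262.6 213.8]]
```

View pics/w2.png

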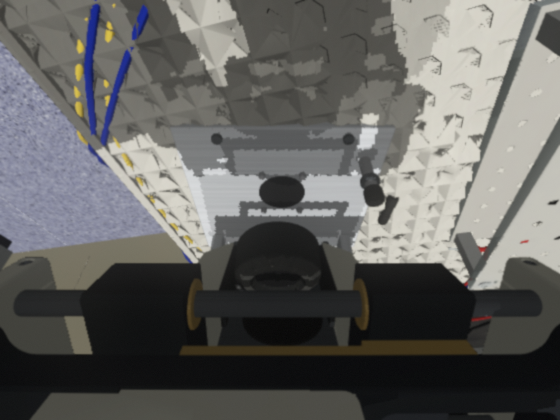

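The nest disc is at about (282,191) and the base's left edge at row 127, against predictions of (280,193) and 130. So the fixture lies 2–3 mm further left than modelled. I'll check this and how the puck sits in the hand with an overlaid crop.

```bash
python3 - <<'E'
from h import *
c=np.load("w2.npz"); im=cv2.cvtColor(c["image"],cv2.COLOR_RGB2BGR)
xf=np.array([np.cos(YAW),np.sin(YAW),0]);yf=np.array([-xf[1],xf[0],0]); z=np.array([0,0,1])
O=np.array([485,-330,0])-2.6*xf+0.8*yf
g=cv2.cvtColor(im,cv2.COLOR_BGR2GRAY); m=(g<45).astype(np.uint8); n,l,s,ce=cv2.connectedComponentsWithStats(m[170:212,250:315])
for k in range(1,n):
    if s[k][4]>300: print("disc",ce[k]+[250,170],s[k])
print("disc3d",ray(c,(282,191),10),"model",O-78*xf)
k=4; x0,y0=160,110
big=cv2.resize(im[y0:y0+200,x0:x0+250],None,fx=3,fy=3,interpolation=cv2.INTER_CUBIC)
def dr(p,col):
    for q in proj(c,p): cv2.circle(big,tuple(int(v) for v in ((q-[x0,y0]+.5)*3)),2,col,-1)
t=np.linspace(0,6.28,48)
dr([O-78*xf+10*z+18*(np.cos(a)*xf+np.sin(a)*yf) for a in t],(0,255,0))
dr([O-78*xf+16*z+30*(np.cos(a)*xf+np.sin(a)*yf) for a in np.radians([37,-37,143,217])],(0,0,255))
dr([O-151*xf+y*yf+10*z for y in(-88,88)],(0,0,255)); dr([O-118*xf+70*yf+h*z for h in(47,57)],(0,255,255))
pc=np.array([464,134.5,0])+np.array([514.,-185.6,133.7])-[465.8,141.9,26.9]
for h in(0,26): dr([pc+h*z+24*(np.cos(a)*xf+np.sin(a)*yf) for a in t],(255,0,255))
cv2.imwrite("pics/o2.png",big)
E
```

```text
disc [281.50646766 191.57512438] [  11    7   42   30 1005]
disc3d [ 503.72643064 -250.89540786   10.        ] model [ 502.91480786 -251.41208961    0.        ]
```

View pics/o2.png

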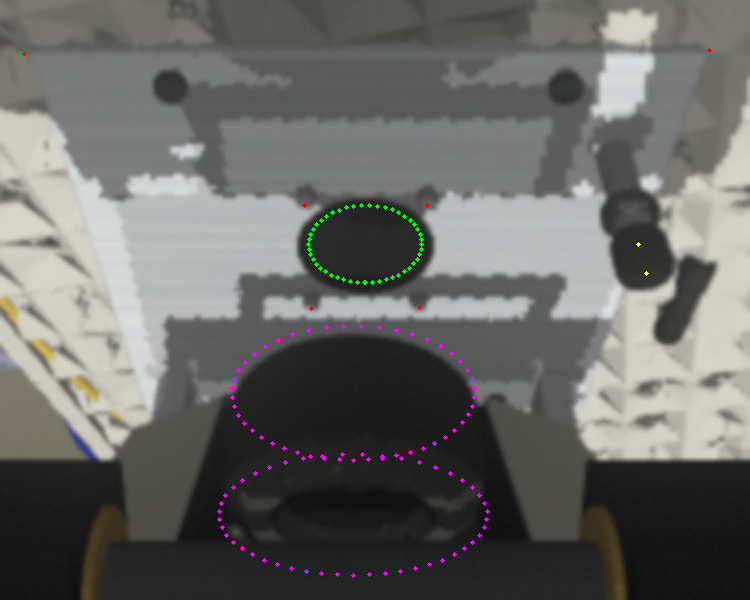

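```bash
cat >> h.py <<'E'
xf=np.array([np.cos(YAW),np.sin(YAW),0]);yf=np.array([-xf[1],xf[0],0]); z=np.array([0,0,1.])
L=.56; a=np.sin(L)*xf-np.cos(L)*z
place=np.array([503.4,-246.4,37.4])-3.3*xf+0.8*yf
E
python3 -c "
from h import *
print(place);plan(place-35*a,ori(L))"
```

```text
[ 504.8831957  -243.34547376   37.4       ]
shift/row [0.0006 0.0015 0.0324] rows 3 total [0.0017 0.0045 0.0973]
turn/row [-0.0015 -0.0006 -0.001 ] rows 1 total [-0.0015 -0.0006 -0.001 ]
at [ 514.  -185.2  133.8] [ 2.125  1.709 -0.611] q [-0.2   0.56  1.66 -0.66  1.04  0.4 ] F [ 0.2  0.6 -2.5] w 47.1 t 6.8333
```

```bash
python3 -m inch '[-0.0015,0,-0.001,0.0003,0.0009,0.0195,1,0,0,0,0.0003,0.0009,0.0195,1,0,0,0,0.0003,0.0009,0.0195,1,0,0,0,0.0003,0.0009,0.0195,1,0,0,0,0.0003,0.0009,0.0195,1,0,0,0,0,0,0,1,0,0,0,0,0,0,1,0,0,0,0,0,0,1]'
python3 - <<'E'
from h import *
from plant import capture,get_obs
plan(place-35*a,ori(L))
p=get_obs()["tool_pos"]
c=capture("wrist"); np.savez("w3.npz",**c,tcp=p); im=cv2.cvtColor(c["image"],cv2.COLOR_RGB2BGR)
O=np.array([485,-330,0])-2.6*xf+0.8*yf
x0,y0,k=170,150,4
big=cv2.resize(im[y0:y0+140,x0:x0+200],None,fx=k,fy=k,interpolation=cv2.INTER_CUBIC)
big=cv2.convertScaleAbs(big,alpha=1.4,beta=15)
def dr(p,col):
    for q in proj(c,p): cv2.circle(big,tuple(int(v) for v in ((q-[x0,y0]+.5)*k)),2,col,-1)
t=np.linspace(0,6.28,48)
for h,col in((10,(0,255,255)),(16,(0,0,255))): dr([O-78*xf+h*z+30*(np.cos(b)*xf+np.sin(b)*yf) for b in np.radians([37,-37,143,217])],col)
pc=np.array([464,134.5,0])+p-[465.8,141.9,26.9]
dr([pc+24*(np.cos(b)*xf+np.sin(b)*yf) for b in t],(255,0,255))
cv2.imwrite("pics/o3.png",big)
E
```

```text
time: 7.5
tool_pos: [510.3, -224.3, 68.6]
tcp_rot: [3.139, 0.56, 1.358]
contact_force: [0.6, -0.2, -1.7]
grip_width: 46.6
finger_force: 30.0
shift/row [-0.0002 -0.0016  0.0024] rows 1 total [-0.0002 -0.0016  0.0024]
turn/row [ 0.0023 -0.0002  0.001 ] rows 1 total [ 0.0023 -0.0002  0.001 ]
at [ 510.3 -224.3   68.6] [ 2.119  1.712 -0.607] q [-0.27  0.66  1.71 -0.75  0.89  0.46] F [ 0.6 -0.2 -1.7] w 46.6 t 7.5
```

View pics/o3.png

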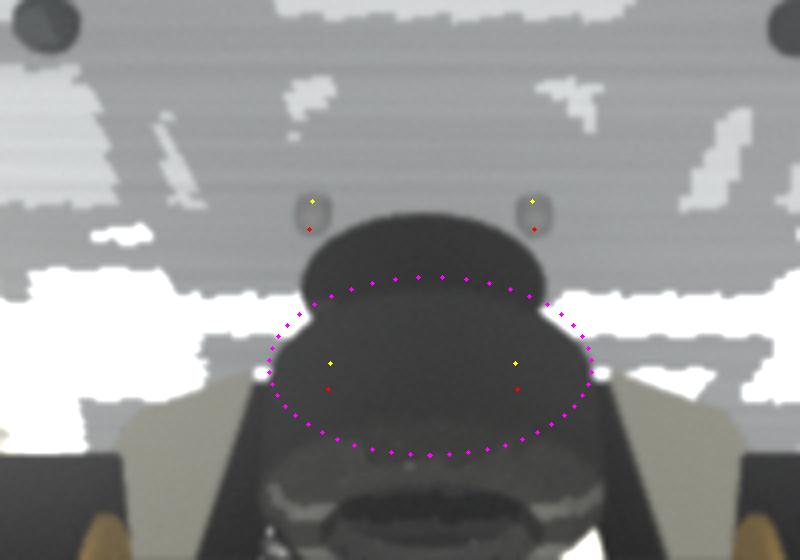

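The front pins, at (313,215) and (535,215), match the shifted fixture model. The puck's edge is about 2.5 px lower than predicted, so it sits about 2 mm further right in the hand. I'll correct for that and go just above the pins.

```bash
cat >> h.py <<'E'
place=np.array([503.4,-246.4,37.4])-4.7*xf+1.1*yf
E
python3 -c "
from h import *
print(place);plan(place+12*z,ori(L))"
```

```text
[ 505.47393661 -242.04124021   37.4       ]
shift/row [-0.0064 -0.0016  0.0327] rows 1 total [-0.0064 -0.0016  0.0327]
turn/row [ 0.0027 -0.0001  0.0008] rows 1 total [ 0.0027 -0.0001  0.0008]
at [ 510.5 -224.4   68.8] [ 2.119  1.711 -0.606] q [-0.27  0.66  1.71 -0.75  0.89  0.46] F [ 0.7  0.2 -1.7] w 47.0 t 7.55
```

```bash
python3 -m inch '[0.0027,0,0.0008,-0.0016,-0.0004,0.0082,1,0,0,0,-0.0016,-0.0004,0.0082,1,0,0,0,-0.0016,-0.0004,0.0082,1,0,0,0,-0.0016,-0.0004,0.0082,1,0,0,0,0,0,0,1,0,0,0,0,0,0,1,0,0,0,0,0,0,1]'
python3 -c "
from h import *
plan(place+0*z,ori(L))"
```

```text
time: 8.13
tool_pos: [504.6, -243.1, 48.5]
tcp_rot: [-3.14, 0.56, 1.356]
contact_force: [0.7, 0.1, -1.5]
grip_width: 46.7
finger_force: 30.0
shift/row [0.0086 0.0008 0.0109] rows 1 total [0.0086 0.0008 0.0109]
turn/row [-0.0013 -0.0001 -0.0005] rows 1 total [-0.0013 -0.0001 -0.0005]
at [ 504.6 -243.1   48.5] [ 2.124  1.71  -0.612] q [-0.31  0.69  1.72 -0.78  0.85  0.48] F [ 0.7  0.1 -1.5] w 46.7 t 8.1333
```

```bash
python3 -m inch '[0,0,0,0.0012,0.0001,0.0014,1,0,0,0,0.0012,0.0001,0.0014,1,0,0,0,0.0012,0.0001,0.0014,1,0,0,0,0.0012,0.0001,0.0014,1,0,0,0,0.0012,0.0001,0.0014,1,0,0,0,0.0009,0.0001,0.0012,1,0,0,0,0,0,0,1]'
python3 -c "
from h import *
plan(place+0*z,ori(L))"
```

```text
time: 8.72
tool_pos: [505.3, -241.7, 39.7]
tcp_rot: [-3.14, 0.56, 1.356]
contact_force: [-0.2, -1.1, -2.5]
grip_width: 46.8
finger_force: 30.0
shift/row [0.0012 0.0003 0.0026] rows 1 total [0.0012 0.0003 0.0026]
turn/row [-0.0014 -0.0002 -0.0001] rows 1 total [-0.0014 -0.0002 -0.0001]
at [ 505.3 -241.7   39.7] [ 2.124  1.71  -0.612] q [-0.3   0.71  1.72 -0.79  0.84  0.5 ] F [-0.2 -1.1 -2.5] w 46.8 t 8.7167
```

```bash
python3 -m inch '[0,0,0,0.0006,0.0001,0.0011,1,0,0,0,0.0006,0.0001,0.0011,1,0,0,0,0,0,0,1,0,0,0,0,0,0,1]'
python3 - <<'E'
from h import *
from plant import capture,get_obs
plan(place+0*z,ori(L)); p=get_obs()["tool_pos"]
c=capture("wrist"); im=cv2.cvtColor(c["image"],cv2.COLOR_RGB2BGR)
x0,y0,k=170,150,4
big=cv2.resize(im[y0:y0+140,x0:x0+200],None,fx=k,fy=k,interpolation=cv2.INTER_CUBIC)
cv2.imwrite("pics/o4.png",cv2.convertScaleAbs(big,alpha=1.4,beta=15))
E
```

```text
time: 9.05
tool_pos: [505.5, -242.1, 38.0]
tcp_rot: [-3.14, 0.56, 1.356]
contact_force: [0.9, -0.4, -2.5]
grip_width: 46.9
finger_force: 30.0
shift/row [ 0.0004 -0.      0.0006] rows 1 total [ 0.0004 -0.      0.0006]
turn/row [-0.0012 -0.     -0.0003] rows 1 total [-0.0012 -0.     -0.0003]
at [ 505.5 -242.1   38. ] [ 2.124  1.71  -0.612] q [-0.3   0.71  1.72 -0.8   0.83  0.5 ] F [ 0.9 -0.4 -2.5] w 46.9 t 9.05
```

View pics/o4.png

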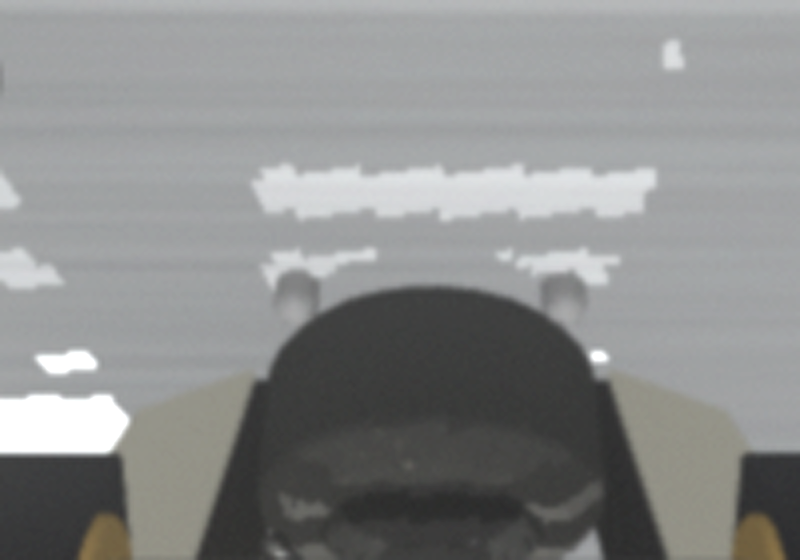

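The puck is down between the front pins, at (297,295) and (564,295), and centred on them. I'll ease it down until it touches.

```bash
python3 -m inch '[0,0,0,0.0007,0,0.0011,1,0,0,0,0,0,0,1,0,0,0,0,0,0,1]'
python3 -c "
from h import *
plan(place+0*z,ori(L))"
```

```text
time: 9.35
tool_pos: [505.5, -242.0, 37.0]
tcp_rot: [-3.14, 0.56, 1.356]
contact_force: [0.1, 0.2, -2.4]
grip_width: 47.1
finger_force: 30.0
shift/row [-0.0003 -0.0001 -0.0004] rows 1 total [-0.0003 -0.0001 -0.0004]
turn/row [-0.0011 -0.0001 -0.0003] rows 1 total [-0.0011 -0.0001 -0.0003]
at [ 505.5 -242.    37. ] [ 2.124  1.71  -0.612] q [-0.3   0.71  1.72 -0.8   0.83  0.5 ] F [ 0.1  0.2 -2.4] w 47.1 t 9.35
```

```bash
python3 -m inch '[0,0,0,0.0005,0,0.0008,1,0,0,0,0,0,0,1,0,0,0,0,0,0,1]' | sed -n 1,4p
python3 -c "
from h import *
plan(place+0*z,ori(L))"
```

```text
time: 9.6
tool_pos: [505.5, -242.0, 36.9]
tcp_rot: [-3.141, 0.561, 1.356]
contact_force: [-0.0, 2.8, 4.6]
shift/row [-0.0004 -0.0001 -0.0006] rows 1 total [-0.0004 -0.0001 -0.0006]
turn/row [-0.001   0.0003 -0.0004] rows 1 total [-0.001   0.0003 -0.0004]
at [ 505.5 -242.    36.9] [ 2.123  1.709 -0.612] q [-0.3   0.71  1.72 -0.8   0.83  0.5 ] F [-0.   2.8  4.6] w 46.5 t 9.6
```

```bash
python3 -m inch '[0,0,0,0,0,0,-0.4,0,0,0,0,0,0,-0.4,0,0,0,0,0,0,-0.4,0,0,0,0,0,0,-0.4,0,0,0,0,0,0,-0.4]' 
python3 -m inch '[0,0,0,0,0,-0.01,-0.4,0,0,0,0,0,-0.02,-0.4,0,0,0,0,0,-0.03,-0.4,0,0,0,0,0,-0.03,-0.4,0,0,0,0,0,-0.03,-0.4,0,0,0,0,0,-0.03,-0.4,0,0,0,0,0,0,-0.4,0,0,0,0,0,0,-0.4]' 
python3 - <<'E'
from h import *
from plant import capture
c=capture("wrist"); im=cv2.cvtColor(c["image"],cv2.COLOR_RGB2BGR); np.savez("w5.npz",**c)
O=np.array([485,-330,0])-2.6*xf+1.1*yf; np.set_printoptions(suppress=True)
print("pose",c["pose"].round(2))
for ang in(.9,.95,1.0): print(ang,proj(c,[O+55*z+180*(-np.cos(ang)*xf+np.sin(ang)*z)+y*yf for y in(-50,0,50)]).round(0).tolist())
cv2.imwrite("pics/w5.png",im); plan(place,ori(L))
c=capture("top"); im=cv2.cvtColor(c["image"],cv2.COLOR_RGB2BGR); np.savez("t5.npz",**c)
big=cv2.resize(im[170:270,310:440],None,fx=4,fy=4,interpolation=cv2.INTER_CUBIC)
for ang,col in((.9,(0,0,255)),(1.0,(0,255,0))):
    for q in proj(c,[O+55*z+180*(-np.cos(ang)*xf+np.sin(ang)*z)+y*yf for y in(-50,0,50)]): cv2.circle(big,tuple(int(v) for v in (q-[310,170]+.5)*4),2,col,-1)
w=cv2.resize(im,(10,10)); 
cv2.imwrite("pics/t5.png",np.hstack([big[:400,:],cv2.resize(cv2.imread("pics/w5.png")[150:340,180:380],(280,266)) if 0 else big[:,:1]]))
E
```

```text
time: 10.02
tool_pos: [505.6, -242.1, 36.1]
tcp_rot: [-3.14, 0.56, 1.356]
contact_force: [-0.4, 0.7, -0.4]
grip_width: 64.3
finger_force: 0.0
time: 10.68
tool_pos: [520.1, -179.1, 139.2]
tcp_rot: [3.14, 0.56, 1.356]
contact_force: [-0.5, -0.2, -0.5]
grip_width: 63.9
finger_force: 0.0
pose [[  0.98   0.14   0.16 550.5 ]
 [ -0.21   0.63   0.75 -39.15]
 [  0.    -0.77   0.64 210.42]
 [  0.     0.     0.     1.  ]]
0.9 [[177.0, 419.0], [276.0, 419.0], [375.0, 419.0]]
0.95 [[178.0, 433.0], [276.0, 433.0], [373.0, 433.0]]
1.0 [[180.0, 446.0], [276.0, 446.0], [372.0, 446.0]]
shift/row [-0.0003 -0.      0.0373] rows 4 total [-0.001  -0.0001  0.1491]
turn/row [-0.0006 -0.0002 -0.0001] rows 1 total [-0.0006 -0.0002 -0.0001]
at [ 519.2 -179.5  138.1] [ 2.123  1.71  -0.611] q [-0.19  0.56  1.64 -0.65  1.06  0.39] F [ 0.2  0.6 -0.7] w 64.3 t 10.7333
```

View pics/w5.png

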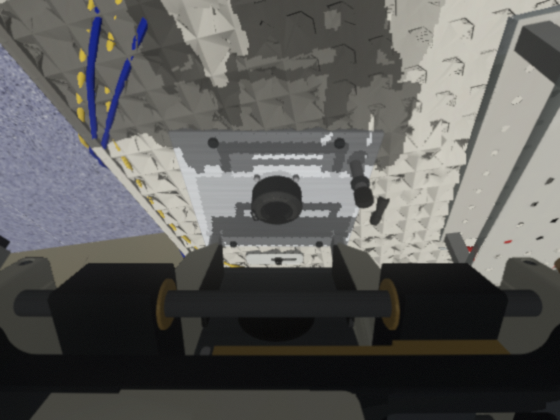

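The puck stands upright in the nest at (277,198), and the fingers are clear of it. Next I'll find the cover angle numerically and check the space around the handle.

```bash
python3 - <<'E'
from h import *
c=np.load("t5.npz"); g=cv2.cvtColor(c["image"],cv2.COLOR_RGB2GRAY)
for h in(0,60): print("tray",h,ray(c,(335,163),h).round(),ray(c,(415,163),h).round())
O=np.array([485,-330,0])-2.6*xf+1.1*yf
# intensity along a line over the cover at y=+-35 (fixture) against angle hypothesis of bar centre radius: plain profile along xf direction in pixels
c0=np.load("t5.npz")
for y in(-30,30,75):
    for ang in(.9,.95,1.0):
        P=[O+55*z+r*(-np.cos(ang)*xf+np.sin(ang)*z)+y*yf for r in range(100,205,5)]
        q=proj(c,P).round().astype(int); print(y,ang,[int(g[v,u]) for u,v in q])
print(proj(c,[O+55*z+r*(-np.cos(.95)*xf+np.sin(.95)*z) for r in(0,130,180)]))
E
```

```text
tray 0 [ 680. -143.    0.] [ 678. -389.    0.]
tray 60 [ 668. -134.   60.] [ 666. -367.   60.]
-30 0.9 [77, 73, 68, 90, 113, 113, 149, 131, 153, 153, 156, 119, 69, 29, 29, 32, 46, 44, 47, 50, 50]
-30 0.95 [46, 52, 55, 73, 73, 68, 89, 89, 113, 96, 96, 134, 153, 152, 152, 119, 48, 48, 18, 32, 45]
-30 1.0 [47, 47, 47, 47, 47, 55, 55, 70, 68, 68, 89, 90, 85, 85, 96, 139, 139, 156, 155, 146, 109]
30 0.9 [77, 71, 68, 91, 87, 87, 127, 135, 155, 155, 146, 106, 73, 73, 107, 156, 176, 174, 174, 173, 172]
30 0.95 [46, 56, 56, 71, 68, 66, 91, 91, 101, 127, 127, 141, 156, 156, 140, 101, 101, 75, 127, 178, 175]
30 1.0 [48, 46, 48, 47, 47, 62, 62, 68, 68, 73, 91, 90, 100, 89, 104, 104, 146, 148, 148, 128, 128]
75 0.9 [71, 105, 107, 192, 133, 133, 143, 123, 161, 98, 128, 28, 26, 38, 34, 22, 114, 114, 183, 176, 170]
75 0.95 [47, 53, 61, 69, 69, 79, 127, 24, 44, 69, 32, 45, 32, 32, 31, 36, 43, 27, 103, 103, 86]
75 1.0 [39, 45, 45, 44, 44, 71, 71, 68, 59, 39, 34, 33, 34, 34, 34, 40, 43, 155, 145, 161, 161]
[[403.57275335 225.30622759]
 [388.24924435 217.92937978]
 [381.44734309 214.65856893]]
```

```bash
python3 - <<'E'
from h import *
plan([520,-150,290])
E
```

```text
shift/row [-0.014  -0.0014 -0.0362] rows 5 total [-0.0702 -0.0069 -0.1812]
at [ 518.7 -179.8  137.3] [ 2.124  1.711 -0.613] q [-0.19  0.56  1.64 -0.65  1.06  0.39] F [-0.1 -0.4 -0.3] w 64.5 t 10.7833
```

```bash
python3 -m inch '[0,0,0,-0.014,-0.0014,-0.0362,-0.4,0,0,0,-0.014,-0.0014,-0.0362,-0.4,0,0,0,-0.014,-0.0014,-0.0362,-0.4,0,0,0,-0.014,-0.0014,-0.0362,-0.4,0,0,0,-0.014,-0.0014,-0.0362,-0.4]'|head -2
python3 -m inch '[0,0.0622,0,0,0,0,-0.4,0,0.0622,0,0,0,0,-0.4,0,0.0622,0,0,0,0,-0.4,0,0.0622,0,0,0,0,-0.4,0,0.0622,0,0,0,0,-0.4,0,0.0622,0,0,0,0,-0.4]'|head -3
python3 -m inch '[0,0,0.07,0,0,0,-0.4,0,0,0.07,0,0,0,-0.4,0,0,0.07,0,0,0,-0.4,0,0,0.07,0,0,0,-0.4,0,0,0.07,0,0,0,-0.4,0,0,0.07,0,0,0,-0.4,0,0,0.07,0,0,0,-0.4,0,0,0.07,0,0,0,-0.4,0,0,0.07,0,0,0,-0.4,0,0,0.07,0,0,0,-0.4]'
python3 - <<'E'
from h import *
O=np.array([485,-330,0])-2.6*xf+1.1*yf
H=O+55*z+180*(-np.cos(.97)*xf+np.sin(.97)*z); print(H)
plan(H+60*z,ori(0,YAW-np.pi/2))
E
```

```text
time: 11.2
tool_pos: [519.5, -150.2, 290.3]
time: 11.7
tool_pos: [520.0, -150.4, 289.6]
tcp_rot: [-3.14, -0.005, 1.354]
time: 12.53
tool_pos: [519.6, -150.5, 288.7]
tcp_rot: [-3.139, 0.004, 0.299]
contact_force: [0.5, -0.4, 0.1]
grip_width: 64.4
finger_force: 0.0
[ 508.25730649 -228.26481731  203.4794284 ]
shift/row [-0.014   0.0296  0.0105] rows 3 total [-0.0421  0.0888  0.0315]
turn/row [-0.0002  0.0005  0.0684] rows 5 total [-0.0009  0.0027  0.342 ]
at [ 519.6 -150.5  288.7] [-3.105 -0.467  0.006] q [-0.42  0.35  1.41 -0.    1.39  0.85] F [ 0.5 -0.4  0.1] w 64.4 t 12.5333
```

```bash
python3 -m inch '[0,0.0005,0.0684,0,0,0,-0.4,0,0,0.0684,0,0,0,-0.4,0,0,0.0684,0,0,0,-0.4,0,0,0.0684,0,0,0,-0.4,0,0,0.0684,0,0,0,-0.4,0,0,0,0,0,0,-0.4]'|head -3
python3 - <<'E'
from h import *
O=np.array([485,-330,0])-2.6*xf+1.1*yf
H=O+55*z+180*(-np.cos(.97)*xf+np.sin(.97)*z)
plan(H+60*z,ori(0,YAW-np.pi/2))
E
```

```text
time: 13.03
tool_pos: [519.7, -150.5, 288.9]
tcp_rot: [-3.141, 0.003, -0.213]
shift/row [0.0022 0.0327 0.0106] rows 3 total [0.0067 0.0981 0.0317]
turn/row [-0.0003  0.0022  0.0011] rows 1 total [-0.0003  0.0022  0.0011]
at [ 519.7 -150.5  288.9] [-3.123  0.333  0.005] q [-0.42  0.35  1.41 -0.    1.39  1.36] F [0.4 0.7 0.9] w 64.0 t 13.0333
```

```bash
python3 -m inch '[0,0.0022,0,0.0017,0.0245,0.008,-0.4,0,0,0,0.0017,0.0245,0.008,-0.4,0,0,0,0.0017,0.0245,0.008,-0.4,0,0,0,0.0017,0.0245,0.008,-0.4,0,0,0,0,0,0,-0.4,0,0,0,0,0,0,-0.4]'|head -3
python3 - <<'E'
from h import *
from plant import capture
c=capture("wrist"); im=cv2.cvtColor(c["image"],cv2.COLOR_RGB2BGR); np.savez("w6.npz",**c)
O=np.array([485,-330,0])-2.6*xf+1.1*yf
for ang,col in((.9,(0,0,255)),(.95,(0,255,255)),(1.0,(0,255,0))):
    for q in proj(c,[O+55*z+180*(-np.cos(ang)*xf+np.sin(ang)*z)+y*yf for y in(-50,-25,0,25,50)]):
        print(ang,q.round()); cv2.circle(im,tuple(int(v) for v in q),2,col,-1)
cv2.imwrite("pics/w6.png",im); plan()
E
```

```text
time: 13.53
tool_pos: [508.8, -228.4, 263.4]
tcp_rot: [-3.14, -0.0, -0.208]
0.9 [265. 289.]
0.9 [264. 261.]
0.9 [264. 230.]
0.9 [264. 198.]
0.9 [263. 163.]
0.95 [274. 293.]
0.95 [274. 264.]
0.95 [274. 233.]
0.95 [274. 200.]
0.95 [274. 164.]
1.0 [283. 297.]
1.0 [284. 268.]
1.0 [284. 236.]
1.0 [285. 202.]
1.0 [285. 166.]
at [ 509.1 -227.7  264.1] [-3.124e+00  3.250e-01 -2.000e-03] q [-0.56  0.39  1.41  0.    1.34  1.22] F [-0.3  0.3 -0.4] w 64.5 t 13.5833
```

View pics/w6.png

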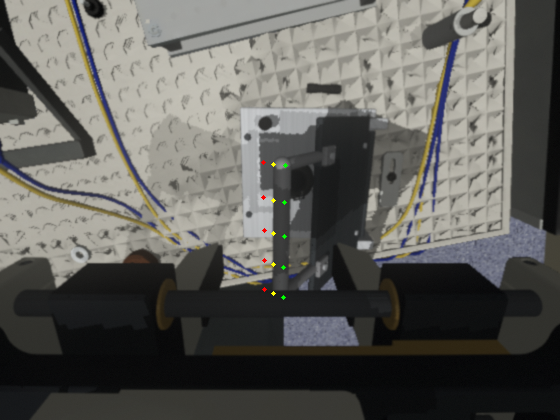

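The bar runs along column 282, from about (282,163) to (280,295), between the fingers. That is an opening angle of about 0.985. I'll go down over the bar and close on it.

```bash
python3 -m inch '[0,0,0,0,0.001,0.014,-0.4,0,0,0,0,0.001,0.014,-0.4,0,0,0,0,0,0.014,-0.4,0,0,0,0,0,0.014,-0.4,0,0,0,0,0,0.014,-0.4,0,0,0,0,0,0,-0.4,0,0,0,0,0,0,-0.4]'
python3 -m inch '[0,0,0,0,0,0,0.6,0,0,0,0,0,0,0.6,0,0,0,0,0,0,0.6,0,0,0,0,0,0,0.6,0,0,0,0,0,0,0.6,0,0,0,0,0,0,0.6,0,0,0,0,0,0,0.6]'
python3 - <<'E'
from h import *
plan()
E
```

```text
time: 14.17
tool_pos: [509.4, -228.4, 208.8]
tcp_rot: [-3.141, -0.002, -0.206]
contact_force: [0.5, -0.2, 0.6]
grip_width: 64.0
finger_force: 0.0
time: 14.75
tool_pos: [509.3, -229.3, 208.8]
tcp_rot: [-3.141, -0.003, -0.208]
contact_force: [0.4, 0.2, 0.6]
grip_width: 22.2
finger_force: 0.0
at [ 509.3 -229.3  208.8] [ 3.125 -0.326  0.005] q [-0.56  0.44  1.49  0.    1.21  1.22] F [0.4 0.2 0.6] w 22.2 t 14.75
```

```bash
python3 -m inch '[0,0,0,0,0,0,1,0,0,0,0,0,0,1,0,0,0,0,0,0,1,0,0,0,0,0,0,1,0,0,0,0,0,0,1]'
python3 - <<'E'
from h import *
plan()
O=np.array([485,-330,0])-2.6*xf+1.1*yf
for t in np.arange(.985,-.06,-.1): print(round(t,3),(180*np.array([-np.cos(t),np.sin(t)])).round(1))
E
```

```text
time: 15.17
tool_pos: [509.2, -229.6, 208.6]
tcp_rot: [3.141, -0.003, -0.208]
contact_force: [-1.0, -2.2, -1.9]
grip_width: 10.7
finger_force: 30.0
at [ 509.2 -229.6  208.6] [ 3.124 -0.326  0.004] q [-0.56  0.44  1.49  0.    1.21  1.22] F [-1.  -2.2 -1.9] w 10.7 t 15.1667
0.985 [-99.5 150. ]
0.885 [-114.   139.3]
0.785 [-127.3  127.2]
0.685 [-139.4  113.9]
0.585 [-150.1   99.4]
0.485 [-159.2   83.9]
0.385 [-166.8   67.6]
0.285 [-172.7   50.6]
0.185 [-176.9   33.1]
0.085 [-179.4   15.3]
-0.015 [-180.    -2.7]
```

```bash
python3 -m inch '[0,0,0,0,-0.0053,0.0042,1,0,0,0,0,-0.0053,0.0042,1,0,0,0,0,-0.0053,0.0042,1,0,0,0,0,-0.0053,0.0042,1,0,0,0,0,-0.0053,0.0042,1,0,0,0,0,-0.0046,0.0049,1,0,0,0,0,-0.0046,0.0049,1,0,0,0,0,-0.0046,0.0049,1,0,0,0,0,-0.0046,0.0049,1,0,0,0,0,-0.0046,0.0049,1]'
cat >> h.py <<'E'
def arc():
    from plant import get_obs
    o=get_obs(); p=o["tool_pos"]-[0,0,3]-(np.array([485,-330,55])-2.6*xf+1.1*yf); x,h=p@xf,p[2]
    f=o["contact_force"]; th=np.arctan2(h,-x)
    print("x,z",round(x,1),round(h,1),"y",round(p@yf,1),"r",round(np.hypot(x,h),1),"th",round(th,3),"Fx,Fz",round(f@xf,1),round(f[2],1),"Ftan(up)",round(f@(xf*np.sin(th)+z*np.cos(th)),1),"M",o["moment"].round(2))
E
python3 -c "
from h import *
arc()"
```

```text
time: 16.0
tool_pos: [518.0, -190.4, 172.0]
tcp_rot: [3.141, -0.004, -0.208]
contact_force: [0.3, -6.0, -0.1]
grip_width: 10.9
finger_force: 30.0
x,z -140.8 114.0 y 1.4 r 181.2 th 0.681 Fx,Fz 5.8 -0.1 Ftan(up) 3.6 M [-1.15 -0.11 -0.09]
```

```bash
python3 -m inch '[0,0,0,0,-0.0039,0.0056,1,0,0,0,0,-0.0039,0.0056,1,0,0,0,0,-0.0039,0.0056,1,0,0,0,0,-0.0039,0.0056,1,0,0,0,0,-0.0039,0.0056,1,0,0,0,0,-0.003,0.006,1,0,0,0,0,-0.003,0.006,1,0,0,0,0,-0.003,0.006,1,0,0,0,0,-0.003,0.006,1,0,0,0,0,-0.003,0.006,1]' | head -5
python3 -c "
from h import *
arc()"
```

```text
time: 16.83
tool_pos: [523.8, -164.1, 125.6]
tcp_rot: [3.141, -0.004, -0.207]
contact_force: [3.1, -7.5, 1.1]
grip_width: 10.8
x,z -167.8 67.6 y 1.5 r 180.9 th 0.383 Fx,Fz 6.6 1.1 Ftan(up) 3.5 M [-1.47 -0.41 -0.06]
```

```bash
python3 -m inch '[0,0,0,0,-0.0016,0.0053,1,0,0,0,0,-0.0016,0.0053,1,0,0,0,0,-0.0016,0.0053,1,0,0,0,0,-0.0016,0.0053,1,0,0,0,0,-0.0016,0.0053,1,0,0,0,0,-0.001,0.0053,1,0,0,0,0,-0.001,0.0053,1,0,0,0,0,-0.001,0.0053,1,0,0,0,0,-0.001,0.0053,1,0,0,0,0,-0.001,0.0053,1]' | head -5
python3 -c "
from h import *
arc()"
```

```text
time: 17.67
tool_pos: [526.1, -153.9, 83.4]
tcp_rot: [3.141, -0.004, -0.208]
contact_force: [1.7, -6.9, 1.6]
grip_width: 10.9
x,z -178.2 25.4 y 1.6 r 180.0 th 0.142 Fx,Fz 6.4 1.6 Ftan(up) 2.5 M [-1.45 -0.29 -0.05]
```

```bash
python3 -m inch '[0,0,0,0,-0.0001,0.0018,1,0,0,0,0,-0.0001,0.0018,1,0,0,0,0,-0.0001,0.0018,1,0,0,0,0,-0.0001,0.0018,1,0,0,0,0,-0.0001,0.0018,1,0,0,0,0,-0.0001,0.0018,1,0,0,0,0,0,0.0018,1,0,0,0,0,0,0.0018,1,0,0,0,0,0,0.0015,1,0,0,0,0,0,0.001,1]' | head -5
python3 -c "
from h import *
arc()"
python3 -m inch '[0,0,0,0,0,0.0006,1,0,0,0,0,0,0.0006,1,0,0,0,0,0,0.0006,1,0,0,0,0,0,0.0006,1,0,0,0,0,0,0.0006,1]' | head -5
python3 -c "
from h import *
arc()"
```

```text
time: 18.5
tool_pos: [526.2, -153.0, 70.1]
tcp_rot: [-3.141, -0.004, -0.208]
contact_force: [4.3, -3.6, 3.6]
grip_width: 11.0
x,z -179.1 12.1 y 1.6 r 179.5 th 0.067 Fx,Fz 2.6 3.6 Ftan(up) 3.8 M [-0.85 -0.5  -0.07]
time: 18.92
tool_pos: [526.2, -153.0, 68.0]
tcp_rot: [-3.141, -0.004, -0.208]
contact_force: [2.8, -2.2, 6.5]
grip_width: 10.9
x,z -179.2 10.0 y 1.6 r 179.4 th 0.056 Fx,Fz 1.6 6.5 Ftan(up) 6.6 M [-0.69 -0.57 -0.09]
```

```bash
python3 -m inch '[0,0,0,0,0,0.0005,1,0,0,0,0,0,0.0005,1,0,0,0,0,0,0.0005,1,0,0,0,0,0,0.0005,1]' | sed -n 4p
python3 -c "
from h import *
arc()"
python3 -m inch '[0,0,0,0,0,0,1,0,0,0,0,0,0,1]' | sed -n 4p
python3 -c "
from h import *
arc()"
```

```text
contact_force: [2.6, -2.5, 8.3]
x,z -179.2 8.7 y 1.6 r 179.4 th 0.049 Fx,Fz 1.9 8.3 Ftan(up) 8.4 M [-0.61 -0.42 -0.06]
contact_force: [2.7, -2.8, 8.6]
x,z -179.2 8.7 y 1.6 r 179.4 th 0.048 Fx,Fz 2.2 8.6 Ftan(up) 8.7 M [-0.56 -0.48 -0.07]
```

The force now rises at about 2 N/mm at the handle, which is what the rubber stop should give. I'll press slightly more and then let go.

```bash
python3 -m inch '[0,0,0,0,0,0.0005,1,0,0,0,0,0,0.0005,1,0,0,0,0,0,0.0005,1,0,0,0,0,0,0,1,0,0,0,0,0,0,1]' | sed -n 4p
python3 -c "
from h import *
arc()"
```

```text
contact_force: [1.5, -2.9, 8.8]
x,z -179.2 7.7 y 1.6 r 179.4 th 0.043 Fx,Fz 2.5 8.8 Ftan(up) 8.9 M [-0.57 -0.38 -0.06]
```

```bash
python3 -m inch '[0,0,0,0,0,0.0005,1,0,0,0,0,0,0.0005,1,0,0,0,0,0,0.0005,1,0,0,0,0,0,0,1]' | sed -n 4p
python3 -c "
from h import *
arc()"
python3 -m inch '[0,0,0,0,0,0,1,0,0,0,0,0,0,1]' | sed -n 4p
```

```text
contact_force: [1.7, -2.3, 11.1]
x,z -179.2 6.7 y 1.6 r 179.3 th 0.038 Fx,Fz 1.9 11.1 Ftan(up) 11.2 M [-0.57 -0.24 -0.08]
contact_force: [2.0, -1.9, 11.6]
```

```bash
python3 -m inch '[0,0,0,0,0,0,0.4,0,0,0,0,0,0,0.2,0,0,0,0,0,0,0.2,0,0,0,0,0,0,0.2,0,0,0,0,0,0,0.2]'
python3 -m inch '[0,0,0,0,0,-0.005,0.2,0,0,0,0,0,-0.01,0.2,0,0,0,0,0,-0.02,0.2,0,0,0,0,0,-0.03,0.2,0,0,0,0,0,-0.03,0.2,0,0,0,0,0,-0.03,0.2,0,0,0,0,0,-0.03,0.2,0,0,0,0,0,0,0.2]'
python3 - <<'E'
from h import *
from plant import capture
c=capture("wrist"); im=c["image"]; np.savez("w7.npz",**c)
O=np.array([485,-330,55])-2.6*xf+1.1*yf
g=cv2.cvtColor(im,cv2.COLOR_RGB2GRAY)
# profile across the bar at y=20, by fixture x at bar height
for h in(-5,5,20):
  print(h,[int(g[int(v+.5),int(u+.5)]) for u,v in proj(c,[O+x*xf+20*yf+h*z for x in range(-200,-120,3)])])
for t in(.04,.1): print(t,proj(c,[O+180*(-np.cos(t)*xf+np.sin(t)*z)+y*yf for y in(-20,0,20,45)]).round(1).tolist())
cv2.imwrite("pics/w7.png",im[:,:,::-1])
E
```

```text
time: 20.75
tool_pos: [525.0, -152.4, 62.9]
tcp_rot: [-3.141, -0.0, -0.208]
contact_force: [0.8, 0.6, -0.1]
grip_width: 35.4
finger_force: 0.0
time: 21.42
tool_pos: [527.6, -153.8, 193.4]
tcp_rot: [3.14, -0.012, -0.208]
contact_force: [1.1, -0.0, 0.7]
grip_width: 36.9
finger_force: 0.0
-5 [86, 86, 85, 86, 85, 66, 65, 68, 64, 65, 90, 85, 76, 77, 73, 73, 85, 86, 86, 85, 85, 83, 86, 85, 66, 34, 33]
5 [84, 85, 84, 82, 76, 64, 64, 66, 65, 92, 87, 84, 76, 75, 74, 72, 87, 86, 85, 84, 84, 85, 86, 80, 33, 33, 37]
20 [81, 75, 72, 72, 77, 74, 63, 67, 63, 87, 102, 78, 76, 77, 77, 79, 86, 86, 84, 86, 83, 86, 84, 33, 33, 34, 42]
0.04 [[276.1, 228.5], [276.2, 208.7], [276.3, 188.1], [276.4, 161.0]]
0.1 [[276.9, 232.8], [277.0, 212.3], [277.1, 191.0], [277.3, 162.9]]
```

```bash
python3 -m inch '[0,0,0,0,0,-0.02,0.2,0,0,0,0,0,-0.02,0.2,0,0,0,0,0,0,0.2,0,0,0,0,0,0,0.2]' && python3 -c "
from plant import close_job
print(close_job())"
```

```text
time: 21.8
tool_pos: [525.3, -152.8, 219.6]
tcp_rot: [-3.141, -0.003, -0.208]
contact_force: [-0.1, 0.6, 0.0]
grip_width: 36.6
finger_force: 0.0
the job is handed in; nothing more can be done
None
```

The sensor stands upright between the four pins, and the cover was lowered slowly until the handle force rose steadily to about 11 N, which I took as the rubber stop; I then let go, backed clear and handed the job in at 21.8 s, without re-checking the cover by touch.

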